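# Fetch the reference bar from behind the sample pots

## Task

The steel reference bar is needed for a check, but three sample pots stand in front of it in the storage tray. First stand all three pots on the white sheet, then lay the bar flat on the analyser's grey octagonal plate, centred over the round window and lengthwise along the white line, and only then put every pot back upright in the tray exactly where it stood at the start. Set everything down gently rather than dropping it, tip nothing over, and leave the mug, carton and notepad alone.

Things in the scene. Friction and masses are not known exactly. Their poses are not given: they have to be found in the camera images.
- tray: Fixed grey open tray, 140 (x) by 196 (y) mm; floor 6 mm thick, walls 5 mm thick, 20 mm high over the bench. Origin: centre of its underside. x points away from the robot (give or take yaw), z up. Three dark 46 mm square marks at tray x = -28, y = -52, 0, +52 mm carry one pot each (which one varies); the bar lies behind at x = +16, 8 to 11 mm from the pots, 33 mm from the far wall.
- jar: Amber glass jar with a broad black lid: round, 42 mm diameter to 60 mm height, then the lid of 40 mm diameter to 80 mm height. About 0.15 kg. Origin: centre of its underside, z up.
- bottle: White plastic bottle with a square body 40 x 40 mm (sides along its x and y) and 64 mm high, then a round neck with cap of 26 mm diameter up to 86 mm. About 0.12 kg. Origin: centre of its underside, z up. At the start its sides are parallel to the tray's within 0.1 rad.
- canister: Slim round aluminium canister, 34 mm diameter and 80 mm high, with a small dark pin of 12 mm diameter on top up to 94 mm. About 0.14 kg. Origin: centre of its underside, z up.
- bar: Steel-coloured reference bar, 32 (x) by 92 (y) by 22 (z) mm, with three round metal coupons flush in its top. About 0.25 kg. Origin: centre of its underside; y is its long direction, z up. At the start it lies in the tray lengthwise along the tray's y (within 0.05 rad), behind the pots.
- sheet: White rigid sheet fixed flat on the bench, 240 (x) by 140 (y) mm, 4 mm thick: the side area for the pots. Origin: centre of its underside, on the bench; z up.
- window (a point): Centre of the top face of the analyser stand's fixed grey octagonal plate (140 mm across), at its round brass-coloured window of 32 mm diameter; the face is 100 mm above the bench. y runs along the white line through the window, z up. The white analyser and clear side panels below it stay within 95 mm of the centre.
- mug: Bystander: white mug, 76 mm diameter, 80 mm high, handle at +y. Origin: centre of its underside.
- carton: Bystander: cardboard carton 70 x 100 x 45 mm. Origin: centre of its underside.
- notepad: Bystander: paper notepad 75 x 110 x 18 mm. Origin: centre of its underside.

How it is judged:
By the outcome, as a careful person would: the job done as asked, in the order asked, and still so for the second after the job is handed in, with the robot touching nothing.
It also fails if it takes over 150 s, if anything falls off the work surface, if the arm or the gripper's body presses on something with over 40 N, if the wrist force passes 120 N, or if a joint passes its speed limit or range.

## Robot

A 6-joint arm with a two-finger parallel gripper is mounted at the origin on the work surface. World frame = base frame: x ahead of the robot, y to its left, z up, the work surface at z = 0. Lengths are in mm, angles in rad, forces in N, time in s.
With the tool pointing down it reaches from about 400 to 925 mm from the base axis. Payload 12.5 kg.
Tool frame: the origin (TCP) lies between the finger pads; the fingertips stand 19 mm ahead of it and the grasp point (between the pads) is the TCP (env.nose_length is the distance from the TCP to the fingertips, in mm); z points along the fingers, y is the line along which they close (so a half turn about z gives the same grasp; the last joint's range is limited). The gripper opens to 95 mm and grips with 3 to 60 N. Pads are 20 mm wide; open, the fingers measure 119 mm over their backs; the gripper's body (75 mm by 180 mm) begins 59 mm behind the grasp point.
Start: joints at [-1.269, 0.491, 1.559, -0, 1.092, -0.106], TCP at [247.893, -573.754, 233.661] pointing down, gripper open.
Joint ranges: [-3.1, 3.1], [-0.84, 2.19], [0.05, 2.79], [-1.13, 4.28], [0.06, 2.93], [-2.69, 2.69]. Speed limits (rad/s): [2.22, 2.22, 2.79, 3.14, 3.14, 3.14].

## Interface

Orientations are given as [roll, pitch, yaw] about the fixed x, y, z axes, in that order (R = Rz(yaw) Ry(pitch) Rx(roll)).
In Python, from cell import env gives the robot as it stands. The module is installed in compiled form; this text tells all that it offers.
- The arm moves only by the tool drive_tool, never from a script. Its argument "rows" is a list that holds one entry, the list of rows, each a list of 7 numbers: the shift along the tool's x, y, z scaled (see below), then the turn, a rotation vector about the tool's x, y, z scaled (see below), then the opening, from 0 (shut) to 1 (fully open). In form: [[[tx, ty, tz, ax, ay, az, jaw], ...]]. A call has 1 to 5 rows; each row shifts and turns the commanded pose from where the row before left it, along the tool's axes as they then stand; what a row does not reach is not made up. The controller multiplies each number of a shift by 250 mm and each number of a turn by 180 degrees. A row lasts 1/8 s, in which the tool goes at most 62.5 mm and 10.7 degrees, less where a joint would pass 70% of its speed; a pose out of reach is approached as far as the arm can. A call with a number of a shift or a turn outside -1 to 1 is refused whole. A call with a gripper value outside its range is refused whole. The fingers move at their own pace and stop on an object; the grip force is fixed at half the most. Time passes only in rows, so rows that do not move let the fingers close. It gives the time, the measured TCP pose, the force, the opening and the grip force at its end, in the units of the state.
- env.state(): the state, without advancing time (a new reading comes with each control period).
- env.read_camera(name): name is "scene" or "side" or "wrist"; returns a dict with "color" (420x560x3 uint8, blue, green, red), "camera_matrix" (3x3 intrinsics, pixels), "k1" (the pictures are not rectified: a ray, as slopes to the right and down, at radius r is drawn at 1 + k1 r^2 times it, then the intrinsics apply), "pose" (4x4, takes a point from camera to world coordinates). Camera axes: x right, y up, looking along -z (the intrinsics and any distortion apply to the point x, -y, -z); pixel columns grow to the right and rows downward; lengths in mm; the calibration is good to about 2 mm. A picture is of the moment at which its call begins. There is no depth.
- env.job_done(): hands the job in; it is judged then, once.
Trained networks look in a picture, given as the dict that the camera call returned (one of the last four; its "shot" number tells which), for a name from the list of things; names that differ only in an ending like _2 or _b are one class to them, and where a whole thing is asked for, a point or a joint stands for the part that bears it (a point fixed in the world has none). Each returns a list of dicts, best first, with "score" (0 to 1); they miss things now and then, are a little off and sometimes report something else, mostly with a low value. They report only what shows in the picture. A call takes as long as a camera call.
- env.search_frame(name, picture): "at" ([x, y, z] in mm, in the coordinates of the camera as it stood for that picture, good to about 4 mm: the middle of the surface that is visible of it).
- env.place_of(name, picture): "at" ([x, y, z] in mm, in the coordinates of the camera as it stood for that picture, good to about 4 mm: a listed point, or the origin of a listed thing).
The state is a dict: "t": time; "joints": joint angles; "qvel": joint speeds; "tau": joint torques, N m; "eef_pos": TCP position; "tcp_rot": TCP orientation; "ft_force": force on the tool from outside, world axes, zero at the start; "moment": the same for the moment, N m; "opening": opening from 0.0 (shut) to 1.0 (fully open); "grip_force": force on a finger pad.
Only numpy, scipy, OpenCV 4.12 (cv2) and the standard library are available. Lean on these libraries where they do the work, as an engineer would, in place of code of your own. Each camera call takes 0.05 s, during which the arm holds its last target. There are 200 camera calls.

## Working session

There is one attempt and no reset: what is moved stays moved. The work goes in short steps, Python scripts to look and compute and a tool call to move; the robot and the scene stay as the last step left them, time stands still between calls to the robot, and variables do not carry over. Pictures are saved under pics/ and viewed, at most 14 in all, crops included, and the job is handed in when it is done.

Besides the shell and the picture viewer there is one more tool, called after "Request:" as name(argument=value, ...), one argument or row to a line, values as JSON. drive_tool: Moves the arm, as the interface text tells. Its arguments: {"type":"object","properties":{"rows":{"type":"array","items":{"type":"array","items":{"type":"array","items":{"type":"number","minimum":-1,"maximum":1}}}}},"required":["rows"]}

```bash
mkdir -p pics
cat > h.py <<'E'
from cell import env
import numpy as np, cv2
from scipy.spatial.transform import Rotation as R
def shot(n,save=None):
    p=env.read_camera(n)
    if save: cv2.imwrite('pics/'+save,p['color'])
    return p
def w(p,at): return (np.array(p['pose'])@np.r_[at,1])[:3]
def ray(p,uv):
    K=np.array(p['camera_matrix']);d=((uv[0]-K[0,2])/K[0,0],(uv[1]-K[1,2])/K[1,1]);rd=np.hypot(*d);r=rd
    for _ in range(30): r=rd/(1+p['k1']*r*r)
    s=r/rd if rd>0 else 1
    T=np.array(p['pose']);v=T[:3,:3]@np.array([d[0]*s,-d[1]*s,-1]);return T[:3,3],v
def onz(p,uv,z):
    o,v=ray(p,uv);return (o+v*(z-o[2])/v[2])
def proj(p,X):
    T=np.linalg.inv(np.array(p['pose']));c=T[:3,:3]@np.array(X,float)+T[:3,3]
    x,y=c[0]/-c[2],-c[1]/-c[2];K=np.array(p['camera_matrix']);f=1+p['k1']*(x*x+y*y)
    return np.array([K[0,0]*x*f+K[0,2],K[1,1]*y*f+K[1,2]])
E
python3 - <<'E'
from h import *
for n in ['scene','side','wrist']:
    p=shot(n,n+'0.png');print(n,np.array(p['pose'])[:3,3].round())
    for t in ['tray','jar','bottle','canister','bar','sheet','window','mug','carton','notepad']:
        for r in env.place_of(t,p)[:2]: print(t,round(r['score'],2),w(p,r['at']).round(1))
s=env.state();print(s['eef_pos'],s['tcp_rot'],s['opening'],s['t'])
E
```

```text
scene [1031.  121.  811.]
tray 0.53 [778.7 190.5  -1.3]
jar 0.67 [504.6 259.8   4.3]
bottle 0.75 [519.3 358.9   7.9]
bottle 0.38 [ 545.3 -288.5   97.5]
canister 0.74 [781.8  -1.3  -2.7]
canister 0.72 [511.3 314.7   5.9]
bar 0.77 [550.8 304.1   4. ]
sheet 0.92 [497.4  17.2  -0.7]
sheet 0.35 [520.4 359.4   7.8]
window 0.57 [ 545.5 -287.3   99.9]
mug 0.57 [775.  191.5   2.6]
carton 0.88 [784.    0.   -1.5]
notepad 0.83 [ 776.  -171.5   -1.4]
side [303. 631. 748.]
tray 0.61 [540.6 304.1   1.4]
jar 0.63 [503.9 261.1   4. ]
bottle 0.59 [528.6 361.4   4.8]
canister 0.87 [510.4 311.2   5.8]
bar 0.97 [558.  303.3   4.7]
sheet 0.56 [500.2  13.6   2.2]
window 0.86 [ 542.9 -290.5   95.8]
window 0.58 [ 5.376e+02  3.029e+02 -5.000e-01]
mug 0.85 [774.5 191.7   1.4]
carton 0.85 [782.7  -2.6   2. ]
notepad 0.91 [ 783.2 -176.7   -1.1]
notepad 0.17 [508.8 314.8   4.2]
wrist [ 312. -546.  383.]
[ 247.90539456 -573.74540896  233.65795101] [3.14150809e+00 6.03447027e-06 4.07824822e-01] 1.0006688804567354 1.65
```

View pics/scene0.png

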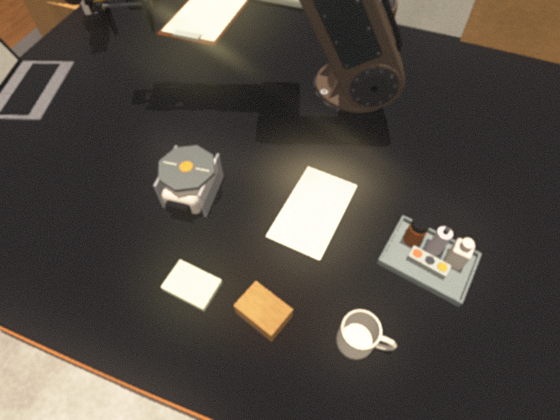

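View pics/side0.png

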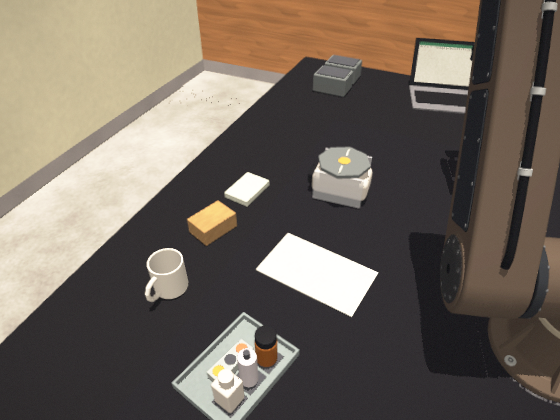

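The pots in the tray, from -y to +y, are the jar (416,233), canister (443,238) and bottle (462,252). The bar is behind them, the sheet is at (312,212) and the window at (186,167). In the side view the tray is at (237,368) and the window at (345,160). I'll look at the window with the wrist camera first.

Request:
drive_tool(
  rows=[
    [[0.21,-0.096,-0.044,0,0,0,1],[0.21,-0.096,-0.044,0,0,0,1],[0.21,-0.096,-0.044,0,0,0,1],[0.21,-0.096,-0.044,0,0,0,1],[0.21,-0.096,-0.044,0,0,0,1]],
  ],
)

```text
t: 2.28
eef_pos: [442.3, -358.0, 289.2]
tcp_rot: [3.141, -0.0, 0.408]
ft_force: [0.8, -0.0, -0.3]
opening: 0.997
grip_force: 0.0
```

Request:
drive_tool(
  rows=[
    [[0.21,-0.096,-0.044,0,0,0,1],[0,0,0,0,0,0,1],[0,0,0,0,0,0,1]],
  ],
)

```text
t: 2.65
eef_pos: [479.8, -316.7, 299.5]
tcp_rot: [-3.142, 0.0, 0.408]
ft_force: [-0.7, -0.2, -0.4]
opening: 1.004
grip_force: 0.0
```

Run:
```python
from h import *
p=shot('wrist','w1.png');print(np.array(p['pose']).round(2))
for r in env.place_of('window',p)[:2]: print(r['score'],w(p,r['at']).round(1))
import pickle;pickle.dump(p,open('w1.pkl','wb'))
```

```text
[[ 4.0000e-01  8.9000e-01  2.3000e-01  5.4370e+02]
 [-9.2000e-01  3.8000e-01  1.0000e-01 -2.8876e+02]
 [ 0.0000e+00 -2.5000e-01  9.7000e-01  4.4930e+02]
 [ 0.0000e+00  0.0000e+00  0.0000e+00  1.0000e+00]]
0.67 [ 541.4 -288.8  101. ]
```

View pics/w1.png

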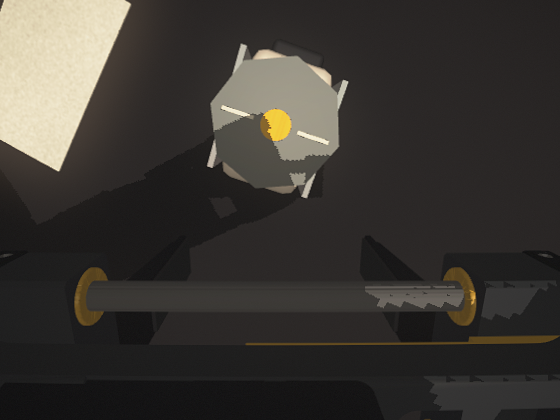

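The wrist view shows the window at (276,125), with the white line running from (222,108) to (327,143). A sheet edge is visible from (131,5) to (59,171).

Run:
```python
from h import *
import pickle;p=pickle.load(open('w1.pkl','rb'));c=p['color']
h=cv2.cvtColor(c,cv2.COLOR_BGR2HSV)
m=((h[...,1]>150)&(h[...,2]>60)).astype(np.uint8);m[160:]=0
n,l,st,ce=cv2.connectedComponentsWithStats(m);i=1+np.argmax(st[1:,4]);print(st[i],ce[i]);ctr=cv2.minEnclosingCircle(np.argwhere(l==i)[:,::-1].astype(np.float32));print(ctr,onz(p,ctr[0],100))
m=((h[...,2]>195)&(h[...,1]<90)).astype(np.uint8);m[:100]=0;m[150:]=0;m[:,:218]=0;m[:,335:]=0
n,l,st,ce=cv2.connectedComponentsWithStats(m)
P=[]
for i in range(1,n):
    if st[i,4]>40:
        print(st[i],onz(p,ce[i],100).round(1));P+=[onz(p,(b,a),100)[:2] for a,b in np.argwhere(l==i)]
P=np.array(P,np.float32);v=cv2.fitLine(P,cv2.DIST_L2,0,.01,.01).ravel();print(v,np.degrees(np.arctan2(v[1],v[0])))
for uv in [(131,5),(59,171)]: print(onz(p,uv,4).round(1))
for cam in ['scene','side']:
    p=shot(cam)
    h=cv2.cvtColor(p['color'],cv2.COLOR_BGR2HSV)
    # window
    u=proj(p,(543,-289,100));m=((h[...,1]>150)&(h[...,2]>120)).astype(np.uint8)
    k=np.zeros_like(m);cv2.circle(k,tuple(int(x) for x in u),15,1,-1);M=cv2.moments(m*k,True);g=(M['m10']/M['m00'],M['m01']/M['m00']);print(cam,u,M['m00'],g,onz(p,g,100).round(1))
    m=(p['color'].min(2)>170).astype(np.uint8);u=proj(p,(498,15,4));n,l,st,ce=cv2.connectedComponentsWithStats(m);i=l[int(u[1]),int(u[0])]
    cn=max(cv2.findContours((l==i).astype(np.uint8),0,2)[0],key=len)
    b=cv2.approxPolyDP(cn,8,True)[:,0];print(st[i]);print([onz(p,q,4).round(0)[:2].tolist() for q in b])
```

```text
[261 109  30  32 755] [275.41854305 124.45562914]
((275.31817626953125, 124.59091186523438), 15.762406349182129) [ 543.34983608 -289.97453573  100.        ]
[221 105  29  11 114] [ 539.3 -246.   100. ]
[297 131  32  14 137] [ 546.9 -330.5  100. ]
[ 8.9611873e-02 -9.9597675e-01  5.4344214e+02 -2.9217139e+02] -84.85872
[604.3 -72.3   4. ]
[369.9 -41.8   4. ]
scene [185.59705809 165.61726585] 74.0 (185.5, 166.14864864864865) [ 544.5 -288.5  100. ]
[ 266  166   91   94 4750]
[[370.0, -37.0], [607.0, -66.0], [622.0, 71.0], [389.0, 98.0]]
side [344.92573987 160.15408167] 14.0 (345.14285714285717, 161.57142857142858) [ 540.4 -283.   100. ]
[ 256  233  122   84 5107]
[[625.0, 68.0], [389.0, 101.0], [372.0, -33.0], [604.0, -67.0]]
```

Request:
drive_tool(
  rows=[
    [[0,0,0,0,0,-0.0521,1],[0,0,0,0,0,-0.0521,1],[0,0,0,0,0,-0.0521,1],[0,0,0,0,0,-0.0521,1],[0,0,0,0,0,-0.0521,1]],
  ],
)

```text
t: 3.48
eef_pos: [479.4, -317.4, 299.5]
tcp_rot: [-3.141, 0.0, 1.23]
ft_force: [1.3, -0.1, 0.2]
opening: 0.999
grip_force: 0.0
```

Request:
drive_tool(
  rows=[
    [[0,0,0,0,0,-0.0521,1],[0.22,-0.021,0,0,0,0,1],[0.22,-0.021,0,0,0,0,1],[0.22,-0.021,0,0,0,0,1],[0.22,-0.021,0,0,0,0,1]],
  ],
)

```text
t: 4.1
eef_pos: [498.6, -95.7, 299.6]
tcp_rot: [3.141, 0.0, 1.388]
ft_force: [1.1, -1.2, -0.6]
opening: 0.996
grip_force: 0.0
```

Request:
drive_tool(
  rows=[
    [[0.22,-0.021,0,0,0,0,1],[0.22,-0.021,0,0,0,0,1],[0.22,-0.021,0,0,0,0,1],[0.22,-0.021,0,0,0,0,1],[0.22,-0.021,0,0,0,0,1]],
  ],
)

```text
t: 4.72
eef_pos: [522.7, 179.7, 299.6]
tcp_rot: [3.141, 0.0, 1.388]
ft_force: [0.9, -1.3, -0.5]
opening: 0.997
grip_force: 0.0
```

Request:
drive_tool(
  rows=[
    [[0.22,-0.021,0,0,0,0,1],[0,0,0,0,0,0,1],[0,0,0,0,0,0,1]],
  ],
)

```text
t: 5.1
eef_pos: [527.4, 233.0, 299.3]
tcp_rot: [-3.141, 0.001, 1.389]
ft_force: [-0.3, -0.9, 0.2]
opening: 0.998
grip_force: 0.0
```

Run:
```python
from h import *
p=shot('wrist','w2.png');print(np.array(p['pose'])[:3,3].round(1))
for t in ['tray','jar','bottle','canister','bar']:
    for r in env.place_of(t,p)[:2]: print(t,round(r['score'],2),w(p,r['at']).round(1))
import pickle;pickle.dump(p,open('w2.pkl','wb'))
```

```text
[539.4 302.3 449.1]
tray 0.84 [541.2 304.3   0.7]
tray 0.37 [513.1 311.9   3.9]
jar 0.77 [502.5 257.4   5.6]
bottle 0.57 [524.8 356.7   6.7]
canister 0.84 [511.3 307.6   4. ]
bar 0.64 [557.4 303.1   4.6]
```

View pics/w2.png

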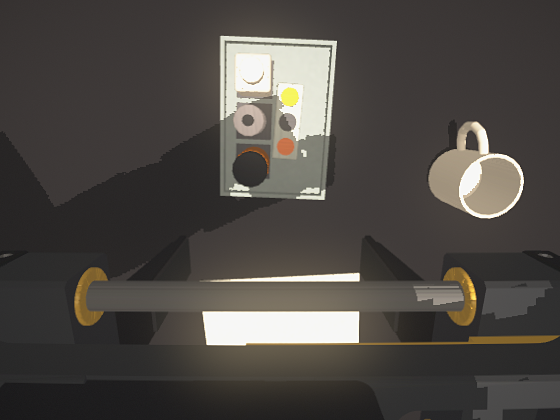

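The wrist view shows the tray corners at about (221,37), (336,41), (325,199) and (221,195). The bottle is at (253,73), canister (248,120), jar (250,168), and the bar runs from (290,85) to (286,157). I'll enlarge this part to measure it.

Run:
```python
import cv2
c=cv2.imread('pics/w2.png')[30:205,210:345];c=cv2.convertScaleAbs(c,alpha=1.3,beta=25);cv2.imwrite('pics/c2.png',cv2.resize(c,None,fx=3.4,fy=3.4,interpolation=cv2.INTER_NEAREST))
```

```text
(no output)
```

View pics/c2.png

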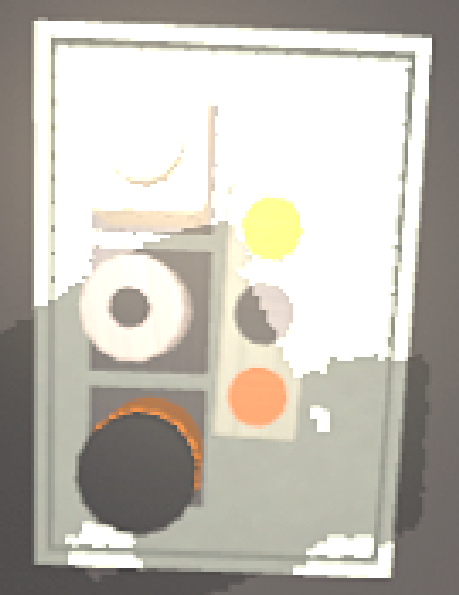

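The crop shows the canister ring centred at (136,307), the jar lid at (137,473), and coupons at (272,228), (263,315) and (257,397). The bottle is overexposed, so I'll use the raw pixel values for it.

Run:
```python
from h import *
import pickle;p=pickle.load(open('w2.pkl','rb'))
f=lambda x,y,z:onz(p,(210+(x-1.2)/3.4,30+(y-1.2)/3.4),z)
C=np.array([f(35,20,20),f(432,37,20),f(392,577,20),f(35,563,20)]);print(C.round(1),C.mean(0))
for a,b in [(0,1),(1,2),(2,3),(3,0)]:
    d=C[b]-C[a];print(np.linalg.norm(d).round(1),np.degrees(np.arctan2(d[1],d[0])).round(1))
for n,x,y,z in [('jar',137,473,86),('can',136,307,86),('pin',129,307,100),('c1',272,228,28),('c2',263,315,28),('c3',257,397,28)]: print(n,f(x,y,z).round(1))
c=p['color'][45:100,228:280];print(cv2.split(c)[0][::2,::2])
c=cv2.resize(p['color'][45:100,228:280],None,fx=9,fy=9,interpolation=cv2.INTER_NEAREST).astype(float)
cv2.imwrite('pics/c3.png',np.clip((c-150)*2.4,0,255))
```

```text
[[493.4 414.4  20. ]
 [629.7 383.7  20. ]
 [587.4 193.   20. ]
 [450.3 224.1  20. ]] [540.18673227 303.80909987  20.        ]
139.7 -12.7
195.3 -102.5
140.7 167.2
195.2 77.2
jar [503.3 259.3  86. ]
can [513.5 310.6  86. ]
pin [512.4 310.7 100. ]
c1 [562.8 330.   28. ]
c2 [554.4 300.8  28. ]
c3 [547.1 272.1  28. ]
[[213 212 212 210 211 213 213 213 215 215 216 219 219 219 221 221 220 221
  190 198 198 200 152 172 162 163]
 [212 211 212 211 211 210 213 210 211 213 212 212 214 214 215 215 215 215
  215 213 213 213 215 216 216 216]
 [210 212 214 211 212 212 212 210 209 213 213 213 214 214 214 215 214 214
  214 213 213 213 213 214 215 215]
 [209 211 213 212 214 214 214 211 212 214 214 213 213 213 213 214 213 214
  214 214 214 214 214 214 215 215]
 [212 211 211 212 214 204 207 212 213 212 207 217 215 212 208 208 208 198
  197 194 196 214 213 213 215 214]
 [213 211 212 197 232 244 243 242 242 242 242 239 233 241 241 241 240 240
  240 240 238 193 214 214 215 216]
 [214 213 213 203 237 246 246 246 245 241 241 245 245 245 241 246 246 246
  246 246 244 203 216 215 217 217]
 [214 212 212 203 238 
[... 1685 characters left out ...]
5
  245 246 243 161 166 222 223 241]
 [218 217 217 217 184 153 178 181 187 144 144 199 201 174 176 216 219 222
  223 227 197 127 134 222 164 245]
 [219 218 218 217 188 134 130 128 132 133 132 129 134 134 134 129 130 135
  136 124 135 131 129 223 165 246]
 [217 218 219 217 186 138 139 129 129 129 130 130 131 132 132 132 133 133
  135 135 128 140 192 123 115 252]
 [217 217 217 217 211 152 134 128 131 131 139 138 141 138 146 145 149 150
   88  90  90  90 107 124 123 145]
 [217 216 216 215 217 218 219 220 220 223 222 222 222 225 230 237 123 127
  127 127 128 128 127 124 124 150]][ WARN:0@0.093] global loadsave.cpp:1063 imwrite_ Unsupported depth image for selected encoder is fallbacked to CV_8U.
```

View pics/c3.png

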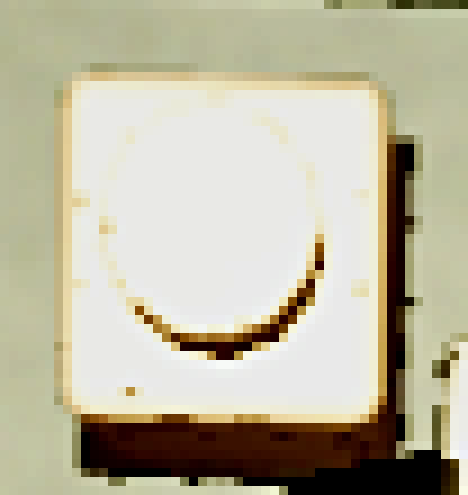

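Request:
drive_tool(
  rows=[
    [[0.006,-0.054,0.16,0,0,0,1],[0.006,-0.054,0.16,0,0,0,1],[0,0,0,0,0,0,1],[0,0,0,0,0,0,1]],
  ],
)

```text
t: 5.9
eef_pos: [502.4, 241.6, 221.1]
tcp_rot: [3.14, -0.001, 1.39]
ft_force: [0.3, -0.1, -0.4]
opening: 1.001
grip_force: 0.0
```

Run:
```python
from h import *
import pickle;p=pickle.load(open('w2.pkl','rb'))
B=np.array([onz(p,(228+x/9-.5,45+y/9-.5),70) for x,y in [(66,75),(388,78),(388,420),(64,417)]]);print(B.round(1),B.mean(0).round(1))
for a,b in [(0,1),(1,2),(2,3),(3,0)]:
    d=B[b]-B[a];print(np.linalg.norm(d).round(1),np.degrees(np.arctan2(d[1],d[0])).round(1))
p=shot('wrist','w3.png');pickle.dump(p,open('w3.pkl','wb'));print(np.array(p['pose'])[:3,3].round(1),env.state()['eef_pos'])
for t in ['tray','jar','bottle','canister','bar']:
    for r in env.place_of(t,p)[:1]: print(t,round(r['score'],2),w(p,r['at']).round(1))
c=p['color'][:235,180:370];cv2.imwrite('pics/c4.png',cv2.resize(c,None,fx=2.5,fy=2.5,interpolation=cv2.INTER_NEAREST))
```

```text
[[510.6 381.9  70. ]
 [548.1 374.6  70. ]
 [541.  336.7  70. ]
 [502.3 344.2  70. ]] [525.5 359.4  70. ]
38.1 -11.0
38.5 -100.6
39.4 169.0
38.6 77.6
[514.  310.7 371. ] [502.49445681 241.6677385  221.33278399]
tray 0.79 [540.2 307.5   3.4]
jar 0.59 [503.1 255.7   4.2]
bottle 0.79 [526.  357.3   3.4]
canister 0.9 [512.2 310.2   6.1]
bar 0.75 [557.3 301.8   5.1]
```

View pics/c4.png

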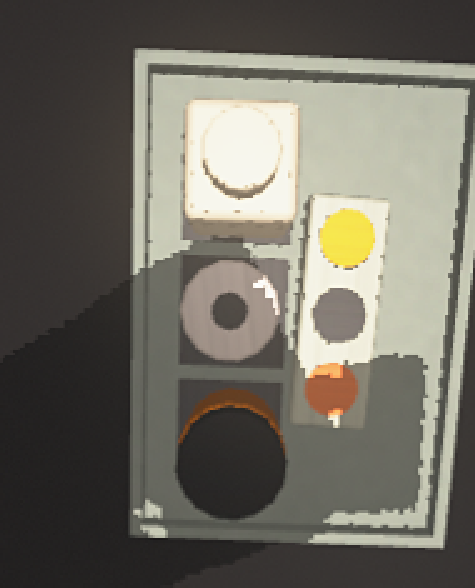

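This closer view shows the jar lid at crop (231,462) and the canister at (230,311). The bottle top spans (189,100) to (295,222), and the coupons are at (347,238), (339,315) and (331,389). I'll triangulate against the first view.

Run:
```python
from h import *
import pickle;p=pickle.load(open('w2.pkl','rb'));q=pickle.load(open('w3.pkl','rb'))
a=lambda x,y:(210+x/3.4-.5,30+y/3.4-.5)
b=lambda x,y:(180+x/2.5-.5,y/2.5-.5)
bt=lambda x,y:(228+x/9-.5,45+y/9-.5)
def tri(u,v):
    o1,d1=ray(p,u);o2,d2=ray(q,v);A=np.c_[d1,-d2];s=np.linalg.lstsq(A,o2-o1,rcond=None)[0];return ((o1+s[0]*d1+o2+s[1]*d2)/2).round(1)
for n,u,v,z in [('jar',a(137,473),b(231,462),86),('can',a(136,307),b(230,311),86),('c1',a(272,228),b(347,238),28),('c2',a(263,315),b(339,315),28),('c3',a(257,397),b(331,389),28),('bottle',bt(227,247),b(242.5,160.5),70)]:
    print(n,tri(u,v),onz(p,u,z).round(1)[:2],onz(q,v,z).round(1)[:2])
B=np.array([onz(q,b(x,y),70) for x,y in [(189,100),(299,102),(295,222),(186,218)]]);print(B.mean(0).round(1))
for i in range(4):
    d=B[(i+1)%4]-B[i];print(np.linalg.norm(d).round(1),np.degrees(np.arctan2(d[1],d[0])).round(1))
B=np.array([onz(q,b(x,y),28) for x,y in [(310,194),(390,200),(363,428),(291,423)]]);print(B.mean(0).round(1))
for i in range(4):
    d=B[(i+1)%4]-B[i];print(np.linalg.norm(d).round(1),np.degrees(np.arctan2(d[1],d[0])).round(1))
```

```text
jar [502.2 258.3  74.6] [503.2 259.5] [502.7 260.4]
can [511.7 311.2  63.9] [513.4 310.8] [511.9 311.1]
c1 [562.9 330.6  23.6] [562.6 330.2] [562.3 330.4]
c2 [554.2 301.3  30.3] [554.2 301. ] [554.6 301.6]
c3 [547.1 272.2  24.4] [546.9 272.3] [546.8 272.8]
bottle [525.4 360.7  62.6] [525.6 359.6] [525.1 359.4]
[525.  359.1  70. ]
37.0 -11.4
38.3 -101.5
37.8 167.6
37.6 77.2
[554.3 301.7  28. ]
31.6 -14.3
90.3 -105.1
30.3 165.6
90.3 75.7
```

Request:
drive_tool(
  rows=[
    [[0.0726,-0.0124,0,0,0,0.0067,1],[0,0,0.2,0,0,0,1],[0,0,0.2,0,0,0,1],[0,0,0.18,0,0,0,1],[0,0,0.088,0,0,0,1]],
  ],
)

```text
t: 6.82
eef_pos: [501.0, 259.8, 50.6]
tcp_rot: [-3.14, 0.001, 1.369]
ft_force: [-0.2, -0.2, 0.3]
opening: 1.002
grip_force: 0.0
```

Request:
drive_tool(
  rows=[
    [[0,0,0,0,0,0,1],[0,0,0,0,0,0,0.4],[0,0,0,0,0,0,0],[0,0,0,0,0,0,0],[0,0,0,0,0,0,0]],
  ],
)

```text
t: 7.45
eef_pos: [501.6, 260.1, 53.0]
tcp_rot: [3.141, -0.0, 1.369]
ft_force: [0.6, -0.6, -0.8]
opening: 0.635
grip_force: 0.0
```

Request:
drive_tool(
  rows=[
    [[0,0,0,0,0,0,0],[0,0,0,0,0,0,0]],
  ],
)

```text
t: 7.7
eef_pos: [501.7, 260.1, 52.7]
tcp_rot: [3.141, -0.0, 1.369]
ft_force: [-0.8, -0.4, 1.3]
opening: 0.44
grip_force: 30.0
```

Request:
drive_tool(
  rows=[
    [[0,0,-0.1,0,0,0,0],[0,0,-0.2,0,0,0,0],[0,0,-0.15,0,0,0,0],[-0.16,-0.007,0,0,0,0,0],[-0.22,-0.01,0,0,0,0,0]],
  ],
)

```text
t: 8.32
eef_pos: [477.9, 167.4, 165.3]
tcp_rot: [3.141, -0.0, 1.371]
ft_force: [1.5, -1.0, -1.8]
opening: 0.437
grip_force: 30.0
```

Request:
drive_tool(
  rows=[
    [[-0.22,-0.01,0,0,0,0,0],[-0.22,-0.01,0,0,0,0,0],[-0.18,-0.008,0,0,0,0,0],[-0.1,-0.004,0,0,0,0,0],[0,0,0.1,0,0,0,0]],
  ],
)

```text
t: 8.95
eef_pos: [434.7, -8.5, 140.9]
tcp_rot: [3.138, 0.0, 1.366]
ft_force: [0.6, -0.0, -1.9]
opening: 0.437
grip_force: 30.0
```

Request:
drive_tool(
  rows=[
    [[0,0,0.15,0,0,0,0],[0,0,0.12,0,0,0,0],[0,0,0,0,0,0,0],[0,0,0,0,0,0,0]],
  ],
)

```text
t: 9.45
eef_pos: [434.6, -6.9, 73.3]
tcp_rot: [3.141, 0.0, 1.369]
ft_force: [0.7, -0.4, -2.4]
opening: 0.436
grip_force: 30.0
```

Request:
drive_tool(
  rows=[
    [[0,0,0.06,0,0,0,0],[0,0,0.02,0,0,0,0],[0,0,0,0,0,0,0],[0,0,0,0,0,0,0]],
  ],
)

```text
t: 9.95
eef_pos: [434.6, -6.9, 53.2]
tcp_rot: [3.141, 0.0, 1.369]
ft_force: [0.4, -0.5, -1.3]
opening: 0.437
grip_force: 30.0
```

Request:
drive_tool(
  rows=[
    [[0,0,0.005,0,0,0,0],[0,0,0,0,0,0,0]],
  ],
)

```text
t: 10.2
eef_pos: [434.3, -6.9, 51.5]
tcp_rot: [3.141, 0.0, 1.369]
ft_force: [-0.4, -0.5, -1.7]
opening: 0.436
grip_force: 30.0
```

Request:
drive_tool(
  rows=[
    [[0,0,0.004,0,0,0,0],[0,0,0,0,0,0,0]],
  ],
)

```text
t: 10.45
eef_pos: [434.4, -6.9, 50.6]
tcp_rot: [3.141, 0.0, 1.369]
ft_force: [-0.6, -0.0, 4.6]
opening: 0.437
grip_force: 30.0
```

Request:
drive_tool(
  rows=[
    [[0,0,0,0,0,0,1],[0,0,0,0,0,0,1],[0,0,0,0,0,0,1],[0,0,-0.1,0,0,0,1],[0,0,-0.2,0,0,0,1]],
  ],
)

```text
t: 11.08
eef_pos: [433.6, -6.8, 125.1]
tcp_rot: [-3.138, 0.0, 1.369]
ft_force: [1.1, -0.1, -0.4]
opening: 0.904
grip_force: 0.0
```

Request:
drive_tool(
  rows=[
    [[0,0,-0.2,0,0,0,1],[0.218,0.009,0,0,0,0,1],[0.218,0.009,0,0,0,0,1],[0.218,0.009,0,0,0,0,1],[0.218,0.009,0,0,0,0,1]],
  ],
)

```text
t: 11.7
eef_pos: [487.0, 206.7, 175.4]
tcp_rot: [3.141, 0.0, 1.369]
ft_force: [0.5, -0.9, -0.4]
opening: 0.999
grip_force: 0.0
```

Request:
drive_tool(
  rows=[
    [[0.218,0.009,0,0,0,0,1],[0.218,0.009,0,0,0,0,1],[0,0,0,0,0,0,1],[0,0,0,0,0,0,1]],
  ],
)

```text
t: 12.2
eef_pos: [512.6, 310.4, 174.9]
tcp_rot: [-3.141, 0.001, 1.369]
ft_force: [0.0, -0.6, 0.6]
opening: 1.001
grip_force: 0.0
```

Request:
drive_tool(
  rows=[
    [[0,0.0,0.2,0,0,0,1],[0,0,0.2,0,0,0,1],[0,0,0.06,0,0,0,1],[0,0,0.016,0,0,0,1],[0,0,0,0,0,0,1]],
  ],
)

```text
t: 12.82
eef_pos: [513.9, 310.7, 57.7]
tcp_rot: [3.14, -0.001, 1.368]
ft_force: [-0.0, 0.3, -0.1]
opening: 1.0
grip_force: 0.0
```

Request:
drive_tool(
  rows=[
    [[0,0,0,0,0,0,0],[0,0,0,0,0,0,0],[0,0,0,0,0,0,0],[0,0,0,0,0,0,0],[0,0,0,0,0,0,0]],
  ],
)

```text
t: 13.45
eef_pos: [513.1, 310.7, 56.4]
tcp_rot: [3.142, 0.0, 1.369]
ft_force: [0.4, -0.4, 0.6]
opening: 0.532
grip_force: 0.0
```

Request:
drive_tool(
  rows=[
    [[0,0,0,0,0,0,0],[0,0,0,0,0,0,0],[0,0,0,0,0,0,0]],
  ],
)

```text
t: 13.82
eef_pos: [513.1, 310.7, 56.3]
tcp_rot: [-3.142, 0.0, 1.369]
ft_force: [0.1, -0.2, -0.1]
opening: 0.354
grip_force: 30.0
```

Request:
drive_tool(
  rows=[
    [[0,0,-0.1,0,0,0,0],[0,0,-0.2,0,0,0,0],[0,0,-0.15,0,0,0,0],[-0.12,0.044,0,0,0,0,0],[-0.2,0.073,0,0,0,0,0]],
  ],
)

```text
t: 14.45
eef_pos: [525.6, 226.5, 169.2]
tcp_rot: [3.141, -0.0, 1.371]
ft_force: [1.2, 0.0, -1.1]
opening: 0.356
grip_force: 30.0
```

Request:
drive_tool(
  rows=[
    [[-0.2,0.073,0,0,0,0,0],[-0.2,0.073,0,0,0,0,0],[-0.2,0.073,0,0,0,0,0],[-0.2,0.073,0,0,0,0,0],[-0.149,0.056,0,0,0,0,0]],
  ],
)

```text
t: 15.08
eef_pos: [563.4, -25.5, 168.7]
tcp_rot: [-3.141, 0.0, 1.368]
ft_force: [-0.8, 1.4, -2.3]
opening: 0.354
grip_force: 30.0
```

Request:
drive_tool(
  rows=[
    [[0,0,0.1,0,0,0,0],[0,0,0.15,0,0,0,0],[0,0,0.12,0,0,0,0],[0,0,0.04,0,0,0,0],[0,0,0,0,0,0,0]],
  ],
)

```text
t: 15.7
eef_pos: [563.4, -23.4, 66.3]
tcp_rot: [-3.141, 0.0, 1.369]
ft_force: [0.0, -0.0, -1.2]
opening: 0.354
grip_force: 30.0
```

Request:
drive_tool(
  rows=[
    [[0,0,0.02,0,0,0,0],[0,0,0.01,0,0,0,0],[0,0,0,0,0,0,0]],
  ],
)

```text
t: 16.08
eef_pos: [563.5, -23.4, 59.2]
tcp_rot: [3.141, 0.0, 1.369]
ft_force: [-0.1, -0.2, -1.6]
opening: 0.354
grip_force: 30.0
```

Another 4 to 5 mm down, in small steps.

Request:
drive_tool(
  rows=[
    [[0,0,0.013,0,0,0,0],[0,0,0,0,0,0,0],[0,0,0,0,0,0,0]],
  ],
)

```text
t: 16.45
eef_pos: [563.4, -23.4, 55.6]
tcp_rot: [3.142, 0.0, 1.369]
ft_force: [-0.8, 0.2, -0.8]
opening: 0.355
grip_force: 30.0
```

Request:
drive_tool(
  rows=[
    [[0,0,0.005,0,0,0,0],[0,0,0,0,0,0,0],[0,0,0,0,0,0,0]],
  ],
)

```text
t: 16.82
eef_pos: [563.4, -23.4, 54.3]
tcp_rot: [-3.142, 0.0, 1.369]
ft_force: [-0.2, 0.1, -1.3]
opening: 0.356
grip_force: 30.0
```

Request:
drive_tool(
  rows=[
    [[0,0,0.003,0,0,0,0],[0,0,0,0,0,0,0]],
  ],
)

```text
t: 17.08
eef_pos: [563.4, -23.4, 54.3]
tcp_rot: [3.141, 0.0, 1.369]
ft_force: [-2.3, -0.3, 7.6]
opening: 0.352
grip_force: 30.0
```

Request:
drive_tool(
  rows=[
    [[0,0,0,0,0,0,1],[0,0,0,0,0,0,1],[0,0,0,0,0,0,1],[0,0,-0.1,0,0,0,1],[0,0,-0.2,0,0,0,1]],
  ],
)

```text
t: 17.7
eef_pos: [562.6, -23.3, 127.9]
tcp_rot: [-3.138, 0.0, 1.369]
ft_force: [0.5, -0.2, 0.2]
opening: 0.824
grip_force: 0.0
```

Request:
drive_tool(
  rows=[
    [[0,0,-0.2,0,0,0,1],[0.21,-0.0652,0,0,0,0,1],[0.21,-0.0652,0,0,0,0,1],[0.21,-0.0652,0,0,0,0,1],[0.21,-0.0652,0,0,0,0,1]],
  ],
)

```text
t: 18.32
eef_pos: [541.3, 197.1, 178.6]
tcp_rot: [3.141, 0.0, 1.369]
ft_force: [1.0, -0.5, 0.8]
opening: 1.003
grip_force: 0.0
```

Request:
drive_tool(
  rows=[
    [[0.21,-0.0652,0,0,0,0,1],[0.21,-0.0652,0,0,0,0,1],[0.21,-0.0652,0,0,0,0,1],[0,0,0,0,0,0,1],[0,0,0,0,0,0,1]],
  ],
)

```text
t: 18.95
eef_pos: [525.1, 359.3, 178.3]
tcp_rot: [-3.141, 0.001, 1.369]
ft_force: [-0.7, -0.7, 1.2]
opening: 1.001
grip_force: 0.0
```

Request:
drive_tool(
  rows=[
    [[0,0.0,0.2,0,0,0,1],[0,0,0.2,0,0,0,1],[0,0,0.07,0,0,0,1],[0,0,0.02,0,0,0,1],[0,0,0,0,0,0,1]],
  ],
)

```text
t: 19.58
eef_pos: [526.0, 359.5, 57.3]
tcp_rot: [3.14, -0.001, 1.368]
ft_force: [-1.2, 0.4, -0.1]
opening: 1.0
grip_force: 0.0
```

Request:
drive_tool(
  rows=[
    [[0,0,0,0,0,0,0],[0,0,0,0,0,0,0],[0,0,0,0,0,0,0],[0,0,0,0,0,0,0],[0,0,0,0,0,0,0]],
  ],
)

```text
t: 20.2
eef_pos: [525.3, 359.6, 56.1]
tcp_rot: [3.142, 0.0, 1.369]
ft_force: [-1.0, 0.3, -0.0]
opening: 0.53
grip_force: 0.0
```

Request:
drive_tool(
  rows=[
    [[0,0,0,0,0,0,0],[0,0,0,0,0,0,0],[0,0,0,0,0,0,0]],
  ],
)

```text
t: 20.58
eef_pos: [525.3, 359.5, 56.0]
tcp_rot: [-3.142, 0.0, 1.369]
ft_force: [-0.9, -0.5, 0.6]
opening: 0.42
grip_force: 30.0
```

Request:
drive_tool(
  rows=[
    [[0,0,-0.1,0,0,0,0],[0,0,-0.2,0,0,0,0],[0,0,-0.15,0,0,0,0],[-0.13,0.0166,0,0,0,0,0],[-0.21,0.0268,0,0,0,0,0]],
  ],
)

```text
t: 21.2
eef_pos: [518.6, 274.0, 168.8]
tcp_rot: [3.141, -0.0, 1.371]
ft_force: [-0.4, -1.0, -1.2]
opening: 0.419
grip_force: 30.0
```

Request:
drive_tool(
  rows=[
    [[-0.21,0.0268,0,0,0,0,0],[-0.21,0.0268,0,0,0,0,0],[-0.21,0.0268,0,0,0,0,0],[-0.17,0.0216,0,0,0,0,0],[-0.096,0.0122,0,0,0,0,0]],
  ],
)

```text
t: 21.82
eef_pos: [501.6, 47.0, 168.7]
tcp_rot: [-3.142, 0.0, 1.367]
ft_force: [0.7, -0.6, -1.2]
opening: 0.417
grip_force: 30.0
```

Request:
drive_tool(
  rows=[
    [[0,0,0.1,0,0,0,0],[0,0,0.15,0,0,0,0],[0,0,0.12,0,0,0,0],[0,0,0.05,0,0,0,0],[0,0,0.02,0,0,0,0]],
  ],
)

```text
t: 22.45
eef_pos: [502.0, 48.9, 58.4]
tcp_rot: [-3.141, 0.0, 1.369]
ft_force: [0.8, 0.5, -1.7]
opening: 0.421
grip_force: 30.0
```

Request:
drive_tool(
  rows=[
    [[0,0,0,0,0,0,0],[0,0,0,0,0,0,0],[0,0,0,0,0,0,0]],
  ],
)

```text
t: 22.82
eef_pos: [502.2, 48.9, 59.2]
tcp_rot: [3.14, -0.0, 1.369]
ft_force: [-0.8, -0.1, -1.1]
opening: 0.42
grip_force: 30.0
```

Request:
drive_tool(
  rows=[
    [[0,0,0.013,0,0,0,0],[0,0,0,0,0,0,0],[0,0,0,0,0,0,0]],
  ],
)

```text
t: 23.2
eef_pos: [501.9, 48.9, 55.3]
tcp_rot: [-3.142, 0.0, 1.369]
ft_force: [-0.1, 0.3, -1.5]
opening: 0.42
grip_force: 30.0
```

Request:
drive_tool(
  rows=[
    [[0,0,0.005,0,0,0,0],[0,0,0,0,0,0,0],[0,0,0,0,0,0,0]],
  ],
)

```text
t: 23.58
eef_pos: [501.9, 48.9, 54.1]
tcp_rot: [-3.142, 0.0, 1.369]
ft_force: [0.3, -0.3, -1.6]
opening: 0.418
grip_force: 30.0
```

Request:
drive_tool(
  rows=[
    [[0,0,0.004,0,0,0,0],[0,0,0,0,0,0,0]],
  ],
)

```text
t: 23.82
eef_pos: [501.9, 48.9, 54.0]
tcp_rot: [3.141, 0.0, 1.369]
ft_force: [-2.6, -0.4, 12.6]
opening: 0.417
grip_force: 30.0
```

Request:
drive_tool(
  rows=[
    [[0,0,0,0,0,0,1],[0,0,0,0,0,0,1],[0,0,0,0,0,0,1],[0,0,-0.1,0,0,0,1],[0,0,-0.22,0,0,0,1]],
  ],
)

```text
t: 24.45
eef_pos: [501.1, 48.9, 132.4]
tcp_rot: [-3.137, 0.001, 1.369]
ft_force: [1.0, -0.4, 0.9]
opening: 0.889
grip_force: 0.0
```

Request:
drive_tool(
  rows=[
    [[0,0,-0.22,0,0,0,1],[0.187,-0.0138,-0.05,0,0,0,1],[0.187,-0.0138,0,0,0,0,1],[0.187,-0.0138,0,0,0,0,1],[0.187,-0.0138,0,0,0,0,1]],
  ],
)

```text
t: 25.08
eef_pos: [525.9, 236.4, 200.6]
tcp_rot: [3.142, 0.0, 1.369]
ft_force: [0.2, -0.1, -0.7]
opening: 0.997
grip_force: 0.0
```

Request:
drive_tool(
  rows=[
    [[0,0,0,0,0,0,1],[0,0,0,0,0,0,1]],
  ],
)

```text
t: 25.32
eef_pos: [525.6, 234.5, 200.3]
tcp_rot: [-3.141, 0.001, 1.369]
ft_force: [0.5, 0.1, -0.9]
opening: 0.998
grip_force: 0.0
```

Run:
```python
from h import *
import pickle
p=shot('wrist','w5.png');pickle.dump(p,open('w5.pkl','wb'));print(np.array(p['pose'])[:3,3].round(1),env.state()['eef_pos'],env.state()['t'])
for t in ['tray','bar']:
    for r in env.place_of(t,p)[:1]: print(t,round(r['score'],2),w(p,r['at']).round(1))
c=p['color'][:240,180:400];cv2.imwrite('pics/c5.png',cv2.resize(c,None,fx=2.5,fy=2.5,interpolation=cv2.INTER_NEAREST))
s=shot('scene');
for t in ['jar','bottle','canister']:
    for r in env.place_of(t,s)[:1]: print(t,round(r['score'],2),w(s,r['at']).round(1))
```

```text
[539.  303.6 350.1] [525.74294573 234.15119225 200.42208657] 25.375
tray 0.86 [541.7 306.2   1.5]
bar 0.59 [557.8 301.9   3.7]
jar 0.77 [436.   -7.3   3.4]
bottle 0.66 [499.5  45.1   5.4]
canister 0.77 [562.5 -20.5   3.2]
```

View pics/c5.png

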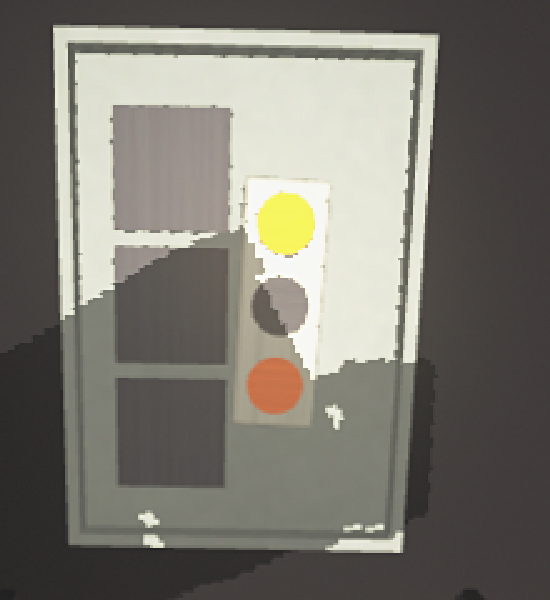

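The bar's top corners are at crop (248,177), (330,184), (313,427) and (233,422), and the three marks are clear. I'll compute the bar and mark centres.

Run:
```python
from h import *
import pickle
q=pickle.load(open('w5.pkl','rb'))
b=lambda x,y:(180+x/2.5-.5,y/2.5-.5)
for c in [(286,223),(280,306),(275,386)]: print('coupon',onz(q,b(*c),28).round(1))
def quad(P,z):
    B=np.array([onz(q,b(*c),z) for c in P]);print(B.mean(0).round(1),[(np.linalg.norm(d).round(1),np.degrees(np.arctan2(d[1],d[0])).round(1)) for d in np.roll(B,-1,0)-B])
quad([(248,177),(330,184),(313,427),(233,422)],28)
quad([(113,106),(231,106),(230,231),(112,231)],6)
quad([(115,247),(227,247),(227,364),(115,360)],6)
quad([(118,379),(225,381),(224,487),(119,485)],6)
quad([(53,25),(438,35),(403,552),(68,545)],20)
```

```text
coupon [562.6 330.6  28. ]
coupon [554.7 301.7  28. ]
coupon [547.1 272.5  28. ]
[555.  301.4  28. ] [(np.float64(30.2), np.float64(-16.1)), (np.float64(89.7), np.float64(-104.3)), (np.float64(31.5), np.float64(164.8)), (np.float64(90.2), np.float64(74.8))]
[524.1 360.9   6. ] [(np.float64(45.4), np.float64(-11.7)), (np.float64(45.7), np.float64(-102.2)), (np.float64(46.9), np.float64(168.3)), (np.float64(45.8), np.float64(75.9))]
[512.5 310.7   6. ] [(np.float64(44.7), np.float64(-11.7)), (np.float64(46.0), np.float64(-101.8)), (np.float64(46.2), np.float64(166.3)), (np.float64(44.4), np.float64(76.3))]
[501.2 259.5   6. ] [(np.float64(44.4), np.float64(-12.7)), (np.float64(44.9), np.float64(-102.4)), (np.float64(45.0), np.float64(167.3)), (np.float64(44.9), np.float64(76.9))]
[539.9 304.2  20. ] [(np.float64(139.4), np.float64(-12.9)), (np.float64(195.4), np.float64(-102.6)), (np.float64(140.5), np.float64(167.1)), (np.float64(195.6), np.float64(77.1))]
```

Request:
drive_tool(
  rows=[
    [[0,0,0,0,0,0.019,0.63],[0.15,0.022,0,0,0,0,0.63],[0.14,0.02,0,0,0,0,0.63],[0,0,0.2,0,0,0,0.63],[0,0,0.2,0,0,0,0.63]],
  ],
)

```text
t: 26.3
eef_pos: [555.0, 302.4, 99.7]
tcp_rot: [3.14, -0.001, 1.309]
ft_force: [0.2, 0.5, -0.6]
opening: 0.637
grip_force: 0.0
```

Request:
drive_tool(
  rows=[
    [[0,0,0.16,0,0,0,0.63],[0,0,0.08,0,0,0,0.63],[0,0,0,0,0,0,0.63],[0,0,0,0,0,0,0.63]],
  ],
)

```text
t: 26.8
eef_pos: [555.6, 302.4, 42.1]
tcp_rot: [3.14, -0.001, 1.309]
ft_force: [-1.3, -0.3, 0.8]
opening: 0.627
grip_force: 0.0
```

Request:
drive_tool(
  rows=[
    [[-0.004,-0.003,0.035,0,0,0,0.63],[0,0,0.019,0,0,0,0.63],[0,0,0,0,0,0,0.63],[0,0,0,0,0,0,0],[0,0,0,0,0,0,0]],
  ],
)

```text
t: 27.42
eef_pos: [553.9, 301.5, 27.2]
tcp_rot: [3.141, -0.0, 1.309]
ft_force: [-0.1, 0.5, 1.0]
opening: 0.476
grip_force: 0.0
```

Request:
drive_tool(
  rows=[
    [[0,0,0,0,0,0,0],[0,0,0,0,0,0,0],[0,0,0,0,0,0,0],[0,0,0,0,0,0,0]],
  ],
)

```text
t: 27.92
eef_pos: [554.0, 301.4, 27.2]
tcp_rot: [3.141, -0.0, 1.309]
ft_force: [0.1, 0.1, 0.3]
opening: 0.334
grip_force: 30.0
```

Request:
drive_tool(
  rows=[
    [[0,0,-0.1,0,0,0,0],[0,0,-0.2,0,0,0,0],[0,0,-0.2,0,0,0,0],[0,0,-0.2,0,0,-0.0373,0],[0,0,0,0,0,-0.0373,0]],
  ],
)

```text
t: 28.55
eef_pos: [554.8, 301.9, 206.0]
tcp_rot: [3.136, -0.002, 1.547]
ft_force: [-0.1, 0.3, -2.1]
opening: 0.336
grip_force: 30.0
```

Request:
drive_tool(
  rows=[
    [[0,0,0,0,0,-0.0373,0],[-0.1,-0.011,0,0,0,0,0],[-0.2,-0.0216,0,0,0,0,0],[-0.22,-0.024,0,0,0,0,0],[-0.22,-0.024,0,0,0,0,0]],
  ],
)

```text
t: 29.18
eef_pos: [549.6, 112.8, 201.9]
tcp_rot: [-3.141, 0.0, 1.659]
ft_force: [1.1, 1.0, -2.0]
opening: 0.334
grip_force: 30.0
```

Request:
drive_tool(
  rows=[
    [[-0.22,-0.024,0,0,0,0,0],[-0.22,-0.024,0,0,0,0,0],[-0.22,-0.024,0,0,0,0,0],[-0.22,-0.024,0,0,0,0,0],[-0.22,-0.024,0,0,0,0,0]],
  ],
)

```text
t: 29.8
eef_pos: [543.9, -163.8, 202.0]
tcp_rot: [-3.141, -0.0, 1.658]
ft_force: [0.8, 1.5, -2.1]
opening: 0.332
grip_force: 30.0
```

Request:
drive_tool(
  rows=[
    [[-0.22,-0.024,0,0,0,0,0],[-0.2,-0.0216,0,0,0,0,0],[-0.09,-0.01,0,0,0,0,0],[0,0,0,0,0,0,0],[0,0,0,0,0,0,0]],
  ],
)

```text
t: 30.42
eef_pos: [542.5, -288.4, 202.0]
tcp_rot: [-3.141, -0.001, 1.661]
ft_force: [-0.1, -0.2, -0.6]
opening: 0.332
grip_force: 30.0
```

Request:
drive_tool(
  rows=[
    [[-0.0055,0.003,0.1,0,0,0,0],[0,0,0.12,0,0,0,0],[0,0,0.05,0,0,0,0],[0,0,0.02,0,0,0,0],[0,0,0,0,0,0,0]],
  ],
)

```text
t: 31.05
eef_pos: [544.0, -290.5, 130.2]
tcp_rot: [3.141, 0.0, 1.661]
ft_force: [0.3, -0.9, -2.1]
opening: 0.33
grip_force: 30.0
```

Request:
drive_tool(
  rows=[
    [[0,0,0.016,0,0,0,0],[0,0,0,0,0,0,0],[0,0,0,0,0,0,0]],
  ],
)

```text
t: 31.42
eef_pos: [543.7, -290.9, 125.9]
tcp_rot: [3.141, 0.0, 1.661]
ft_force: [0.2, 0.6, -2.1]
opening: 0.33
grip_force: 30.0
```

Request:
drive_tool(
  rows=[
    [[0.004,-0.001,0.012,0,0,0,0],[0,0,0,0,0,0,0],[0,0,0,0,0,0,0]],
  ],
)

```text
t: 31.8
eef_pos: [543.3, -289.8, 122.6]
tcp_rot: [-3.142, 0.0, 1.661]
ft_force: [0.0, -0.1, -1.3]
opening: 0.335
grip_force: 30.0
```

Request:
drive_tool(
  rows=[
    [[0,0,0.005,0,0,0,0],[0,0,0,0,0,0,0],[0,0,0,0,0,0,0]],
  ],
)

```text
t: 32.17
eef_pos: [543.3, -289.8, 121.4]
tcp_rot: [3.142, 0.0, 1.661]
ft_force: [-0.1, 0.3, -2.3]
opening: 0.33
grip_force: 30.0
```

Request:
drive_tool(
  rows=[
    [[0,0,0.003,0,0,0,0],[0,0,0,0,0,0,0]],
  ],
)

```text
t: 32.42
eef_pos: [543.3, -289.8, 121.2]
tcp_rot: [3.141, 0.0, 1.661]
ft_force: [-1.5, 0.9, 4.2]
opening: 0.333
grip_force: 30.0
```

Request:
drive_tool(
  rows=[
    [[0,0,0,0,0,0,0.65],[0,0,0,0,0,0,0.65],[0,0,0,0,0,0,0.65],[0,0,-0.05,0,0,0,0.65],[0,0,-0.2,0,0,0,0.65]],
  ],
)

```text
t: 33.05
eef_pos: [542.5, -289.3, 182.3]
tcp_rot: [-3.138, -0.003, 1.661]
ft_force: [0.6, -0.6, 0.6]
opening: 0.651
grip_force: 0.0
```

Request:
drive_tool(
  rows=[
    [[0,0,-0.2,0,0,0,1],[-0.14,0,-0.15,0,0,0,1],[-0.14,0,-0.1,0,0,0,1],[0,0,0,0,0,0,1],[0,0,0,0,0,0,1]],
  ],
)

```text
t: 33.67
eef_pos: [549.2, -358.8, 295.3]
tcp_rot: [-3.141, -0.001, 1.661]
ft_force: [-0.3, -0.2, -0.6]
opening: 1.0
grip_force: 0.0
```

Run:
```python
from h import *
import pickle
p=shot('wrist');pickle.dump(p,open('w6.pkl','wb'));s=env.state();print(np.array(p['pose'])[:3,3].round(1),s['eef_pos'],s['t'])
u=proj(p,(543.3,-289.8,110)).astype(int);print(u)
for r in env.place_of('bar',p)[:1]: print(r['score'],w(p,r['at']).round(1))
x0=max(u[0]-90,0);y0=max(u[1]-80,0);print(x0,y0)
c=p['color'][y0:y0+180,x0:x0+180];cv2.imwrite('pics/c6.png',cv2.resize(c,None,fx=3,fy=3,interpolation=cv2.INTER_NEAREST))
```

```text
[ 542.2 -288.9  445.2] [ 549.28183757 -358.52957777  295.00348292] 33.725
[276 124]
0.66 [ 543.8 -289.7   96.9]
186 44
```

View pics/c6.png

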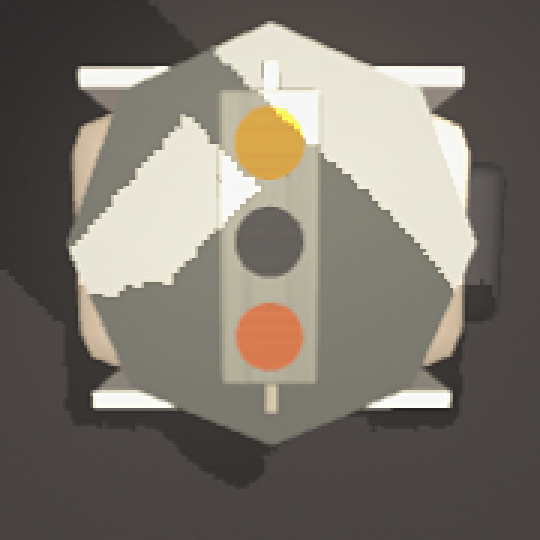

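The bar lies on the plate along the white line, with its stubs at crop (271,75) and (272,398). The coupons are at (269,143), (269,242) and (269,337). I'll put numbers on the centring.

Run:
```python
from h import *
import pickle
p=pickle.load(open('w6.pkl','rb'))
b=lambda x,y:(186+x/3-.5,44+y/3-.5)
B=np.array([onz(p,b(*c),122) for c in [(220,91),(322,91),(317,383),(222,383)]]);print('bar',B.mean(0).round(1))
for c in [(269.5,143),(269.5,242),(269.5,337)]: print(onz(p,b(*c),122).round(1))
V=np.array([onz(p,b(*c),100) for c in [(272,22),(477,243),(272,445),(69,246)]]);print('plate',V.round(1).tolist(),((V[0]+V[2])/2).round(1),((V[1]+V[3])/2).round(1))
print([onz(p,b(*c),100).round(1).tolist() for c in [(271.5,60),(272,413)]])
```

```text
bar [ 542.7 -289.2  122. ]
[ 539.8 -259.4  122. ]
[ 542.5 -289.2  122. ]
[ 545.2 -319.1  122. ]
plate [[537.2, -220.3, 100.0], [612.8, -283.2, 100.0], [549.7, -359.2, 100.0], [474.7, -296.5, 100.0]] [ 543.4 -289.8  100. ] [ 543.7 -289.9  100. ]
[[538.0, -231.8, 100.0], [548.6, -347.7, 100.0]]
```

Request:
drive_tool(
  rows=[
    [[0,0,0,0,0,0.0465,1],[0,0,0,0,0,0.0465,1],[0.22,-0.0355,0,0,0,0,1],[0.22,-0.0355,0,0,0,0,1],[0.22,-0.0355,0,0,0,0,1]],
  ],
)

```text
t: 34.4
eef_pos: [556.2, -190.1, 295.1]
tcp_rot: [-3.141, -0.0, 1.369]
ft_force: [-0.1, -0.3, 0.4]
opening: 1.001
grip_force: 0.0
```

Request:
drive_tool(
  rows=[
    [[0.22,-0.0355,0,0,0,0,1],[0.22,-0.0355,0,0,0,0,1],[0.22,-0.0355,0,0,0,0,1],[0,0,0.22,0,0,0,1],[0,0,0.22,0,0,0,1]],
  ],
)

```text
t: 35.02
eef_pos: [563.2, -23.8, 184.5]
tcp_rot: [3.141, 0.0, 1.371]
ft_force: [0.8, -0.5, -0.7]
opening: 0.999
grip_force: 0.0
```

Request:
drive_tool(
  rows=[
    [[0,0,0,0,0,0,1],[0,0,0,0,0,0,1]],
  ],
)

```text
t: 35.28
eef_pos: [564.4, -25.4, 187.2]
tcp_rot: [3.14, -0.0, 1.369]
ft_force: [-0.1, -1.2, 0.8]
opening: 0.999
grip_force: 0.0
```

Request:
drive_tool(
  rows=[
    [[0.007,-0.0055,0.2,0,0,0,1],[0,0,0.2,0,0,0,1],[0,0,0.1,0,0,0,1],[0,0,0.03,0,0,0,1],[0,0,0,0,0,0,1]],
  ],
)

```text
t: 35.9
eef_pos: [563.7, -23.7, 54.6]
tcp_rot: [3.139, -0.0, 1.368]
ft_force: [-0.3, -1.4, 0.1]
opening: 1.0
grip_force: 0.0
```

Request:
drive_tool(
  rows=[
    [[0,0,0,0,0,0,0],[0,0,0,0,0,0,0],[0,0,0,0,0,0,0],[0,0,0,0,0,0,0],[0,0,0,0,0,0,0]],
  ],
)

```text
t: 36.52
eef_pos: [562.7, -23.5, 53.1]
tcp_rot: [3.142, 0.0, 1.368]
ft_force: [-0.1, 0.5, 0.0]
opening: 0.528
grip_force: 0.0
```

Request:
drive_tool(
  rows=[
    [[0,0,0,0,0,0,0],[0,0,0,0,0,0,0],[0,0,0,0,0,0,0]],
  ],
)

```text
t: 36.9
eef_pos: [562.8, -23.6, 53.1]
tcp_rot: [3.141, 0.0, 1.368]
ft_force: [0.2, -0.1, -0.9]
opening: 0.355
grip_force: 30.0
```

Request:
drive_tool(
  rows=[
    [[0,0,-0.1,0,0,0,0],[0,0,-0.2,0,0,0,0],[0,0,-0.2,0,0,0,0],[0.12,-0.0438,0,0,0,0,0],[0.2,-0.073,0,0,0,0,0]],
  ],
)

```text
t: 37.52
eef_pos: [550.2, 60.7, 178.6]
tcp_rot: [3.14, -0.0, 1.366]
ft_force: [1.1, 0.4, -1.1]
opening: 0.353
grip_force: 30.0
```

Request:
drive_tool(
  rows=[
    [[0.2,-0.073,0,0,0,0,0],[0.2,-0.073,0,0,0,0,0],[0.2,-0.073,0,0,0,0,0],[0.2,-0.073,0,0,0,0,0],[0.149,-0.0544,0,0,0,0,0]],
  ],
)

```text
t: 38.15
eef_pos: [512.2, 312.5, 177.8]
tcp_rot: [-3.141, 0.0, 1.37]
ft_force: [0.2, -0.4, -2.3]
opening: 0.354
grip_force: 30.0
```

Request:
drive_tool(
  rows=[
    [[0,0,0.1,0,0,0,0],[0,0,0.2,0,0,0,0],[0,0,0.1,0,0,0,0],[0,0,0,0,0,0,0],[0,0,0,0,0,0,0]],
  ],
)

```text
t: 38.78
eef_pos: [513.5, 310.7, 79.0]
tcp_rot: [3.141, -0.001, 1.368]
ft_force: [0.9, 0.1, -1.3]
opening: 0.354
grip_force: 30.0
```

Down 22 mm, then the final small steps to contact at about 55.

Request:
drive_tool(
  rows=[
    [[0,-0.002,0.06,0,0,0,0],[0,0,0.02,0,0,0,0],[0,0,0,0,0,0,0],[0,0,0,0,0,0,0]],
  ],
)

```text
t: 39.28
eef_pos: [512.7, 310.6, 58.3]
tcp_rot: [3.141, -0.0, 1.368]
ft_force: [-0.1, 0.6, -1.6]
opening: 0.357
grip_force: 30.0
```

Request:
drive_tool(
  rows=[
    [[0,0,0.01,0,0,0,0],[0,0,0,0,0,0,0],[0,0,0,0,0,0,0]],
  ],
)

```text
t: 39.65
eef_pos: [512.6, 310.6, 55.6]
tcp_rot: [3.141, 0.0, 1.369]
ft_force: [-0.0, -0.3, -1.0]
opening: 0.355
grip_force: 30.0
```

Request:
drive_tool(
  rows=[
    [[0,0,0.004,0,0,0,0],[0,0,0,0,0,0,0]],
  ],
)

```text
t: 39.9
eef_pos: [512.7, 310.7, 55.1]
tcp_rot: [3.141, -0.0, 1.368]
ft_force: [-0.9, -0.4, 5.5]
opening: 0.354
grip_force: 30.0
```

Request:
drive_tool(
  rows=[
    [[0,0,0,0,0,0,1],[0,0,0,0,0,0,1],[0,0,0,0,0,0,1],[0,0,-0.1,0,0,0,1],[0,0,-0.2,0,0,0,1]],
  ],
)

```text
t: 40.52
eef_pos: [511.8, 310.2, 128.8]
tcp_rot: [-3.138, 0.002, 1.368]
ft_force: [1.0, 0.6, 1.1]
opening: 0.824
grip_force: 0.0
```

Request:
drive_tool(
  rows=[
    [[0,0,-0.2,0,0,0,1],[-0.207,0.0335,0,0,0,0,1],[-0.207,0.0335,0,0,0,0,1],[-0.207,0.0335,0,0,0,0,1],[-0.207,0.0335,0,0,0,0,1]],
  ],
)

```text
t: 41.15
eef_pos: [503.5, 99.6, 179.7]
tcp_rot: [3.141, -0.0, 1.369]
ft_force: [1.3, -0.8, -0.0]
opening: 1.001
grip_force: 0.0
```

Request:
drive_tool(
  rows=[
    [[-0.207,0.0335,0,0,0,0,1],[0,0,0.2,0,0,0,1],[0,0,0.1,0,0,0,1],[0,0,0,0,0,0,1],[0,0,0,0,0,0,1]],
  ],
)

```text
t: 41.78
eef_pos: [502.0, 48.9, 105.5]
tcp_rot: [3.141, -0.0, 1.369]
ft_force: [-0.2, 0.6, 1.2]
opening: 1.003
grip_force: 0.0
```

Request:
drive_tool(
  rows=[
    [[0,0,0.15,0,0,0,1],[0,0,0.052,0,0,0,1],[0,0,0,0,0,0,1],[0,0,0,0,0,0,0],[0,0,0,0,0,0,0]],
  ],
)

```text
t: 42.4
eef_pos: [502.0, 48.7, 55.0]
tcp_rot: [3.14, -0.0, 1.369]
ft_force: [0.9, 0.2, 0.4]
opening: 0.846
grip_force: 0.0
```

Request:
drive_tool(
  rows=[
    [[0,0,0,0,0,0,0],[0,0,0,0,0,0,0],[0,0,0,0,0,0,0],[0,0,0,0,0,0,0],[0,0,0,0,0,0,0]],
  ],
)

```text
t: 43.02
eef_pos: [501.6, 48.7, 54.1]
tcp_rot: [3.142, 0.0, 1.369]
ft_force: [-1.0, -0.0, -0.3]
opening: 0.423
grip_force: 30.0
```

Request:
drive_tool(
  rows=[
    [[0,0,0,0,0,0,0]],
  ],
)

```text
t: 43.15
eef_pos: [501.6, 48.7, 54.1]
tcp_rot: [3.141, 0.0, 1.368]
ft_force: [0.3, -0.4, -0.3]
opening: 0.419
grip_force: 30.0
```

Request:
drive_tool(
  rows=[
    [[0,0,-0.1,0,0,0,0],[0,0,-0.2,0,0,0,0],[0,0,-0.2,0,0,0,0],[0.13,-0.0164,0,0,0,0,0],[0.21,-0.0265,0,0,0,0,0]],
  ],
)

```text
t: 43.78
eef_pos: [508.4, 134.3, 179.8]
tcp_rot: [3.14, -0.0, 1.366]
ft_force: [0.4, -0.2, -2.1]
opening: 0.417
grip_force: 30.0
```

Request:
drive_tool(
  rows=[
    [[0.21,-0.0265,0,0,0,0,0],[0.21,-0.0265,0,0,0,0,0],[0.21,-0.0265,0,0,0,0,0],[0.17,-0.0215,0,0,0,0,0],[0.096,-0.0121,0,0,0,0,0]],
  ],
)

```text
t: 44.4
eef_pos: [525.0, 361.3, 178.5]
tcp_rot: [-3.141, 0.0, 1.37]
ft_force: [-0.0, -0.8, -1.3]
opening: 0.418
grip_force: 30.0
```

Request:
drive_tool(
  rows=[
    [[0,0,0,0,0,0,0],[0,0,0.1,0,0,0,0],[0,0,0,0,0,0,0]],
  ],
)

```text
t: 44.78
eef_pos: [524.7, 358.0, 152.6]
tcp_rot: [-3.139, 0.003, 1.368]
ft_force: [-0.5, 0.3, -0.9]
opening: 0.419
grip_force: 30.0
```

Request:
drive_tool(
  rows=[
    [[0,0,0.1,0,0,0,0],[0,0,0.15,0,0,0,0],[0,0,0.06,0,0,0,0],[0,0,0,0,0,0,0],[0,0,0,0,0,0,0]],
  ],
)

```text
t: 45.4
eef_pos: [526.1, 359.5, 78.0]
tcp_rot: [3.14, -0.001, 1.368]
ft_force: [0.3, -0.2, -2.2]
opening: 0.42
grip_force: 30.0
```

Request:
drive_tool(
  rows=[
    [[0,0,0.04,0,0,0,0],[0,0,0.01,0,0,0,0],[0,0,0,0,0,0,0],[0,0,0,0,0,0,0]],
  ],
)

```text
t: 45.9
eef_pos: [525.5, 359.3, 64.2]
tcp_rot: [3.141, 0.0, 1.369]
ft_force: [-0.3, 0.5, -2.2]
opening: 0.417
grip_force: 30.0
```

Request:
drive_tool(
  rows=[
    [[0,0,0.02,0,0,0,0],[0,0,0.006,0,0,0,0],[0,0,0,0,0,0,0],[0,0,0,0,0,0,0]],
  ],
)

```text
t: 46.4
eef_pos: [525.5, 359.3, 57.6]
tcp_rot: [3.141, 0.0, 1.369]
ft_force: [0.1, -0.5, -0.5]
opening: 0.416
grip_force: 30.0
```

Request:
drive_tool(
  rows=[
    [[0,0,0.005,0,0,0,0],[0,0,0,0,0,0,0],[0,0,0,0,0,0,0]],
  ],
)

```text
t: 46.78
eef_pos: [525.5, 359.3, 56.3]
tcp_rot: [3.142, 0.0, 1.369]
ft_force: [0.5, 0.0, -1.4]
opening: 0.417
grip_force: 30.0
```

Request:
drive_tool(
  rows=[
    [[0,0,0.003,0,0,0,0],[0,0,0,0,0,0,0]],
  ],
)

```text
t: 47.02
eef_pos: [525.5, 359.3, 56.1]
tcp_rot: [3.141, -0.0, 1.369]
ft_force: [-2.2, -0.7, 5.9]
opening: 0.42
grip_force: 30.0
```

Request:
drive_tool(
  rows=[
    [[0,0,0,0,0,0,1],[0,0,0,0,0,0,1],[0,0,0,0,0,0,1],[0,0,-0.1,0,0,0,1],[0,0,-0.2,0,0,0,1]],
  ],
)

```text
t: 47.65
eef_pos: [524.7, 358.8, 129.7]
tcp_rot: [-3.139, 0.003, 1.368]
ft_force: [0.0, 0.4, 0.1]
opening: 0.885
grip_force: 0.0
```

Request:
drive_tool(
  rows=[
    [[0,0,-0.2,0,0,0,1],[-0.2154,-0.0091,0,0,0,0,1],[-0.2154,-0.0091,0,0,0,0,1],[-0.2154,-0.0091,0,0,0,0,1],[-0.2154,-0.0091,0,0,0,0,1]],
  ],
)

```text
t: 48.28
eef_pos: [472.7, 148.6, 180.7]
tcp_rot: [3.141, -0.0, 1.369]
ft_force: [1.0, -0.6, -0.2]
opening: 0.996
grip_force: 0.0
```

Request:
drive_tool(
  rows=[
    [[-0.2154,-0.0091,0,0,0,0,1],[-0.2154,-0.0091,0,0,0,0,1],[-0.2154,-0.0091,0,0,0,0,1],[0,0,0.1,0,0,0,1],[0,0,0,0,0,0,1]],
  ],
)

```text
t: 48.9
eef_pos: [433.5, -7.2, 154.9]
tcp_rot: [-3.139, 0.0, 1.367]
ft_force: [0.2, -0.2, -0.7]
opening: 0.997
grip_force: 0.0
```

Request:
drive_tool(
  rows=[
    [[0,0,0.15,0,0,0,1],[0,0,0,0,0,0,1],[0,0,0,0,0,0,1]],
  ],
)

```text
t: 49.28
eef_pos: [434.6, -6.4, 119.1]
tcp_rot: [3.141, 0.0, 1.369]
ft_force: [0.5, -0.2, 0.6]
opening: 1.002
grip_force: 0.0
```

Request:
drive_tool(
  rows=[
    [[-0.002,0,0.15,0,0,0,1],[0,0,0.1,0,0,0,1],[0,0,0.018,0,0,0,1],[0,0,0,0,0,0,1],[0,0,0,0,0,0,0]],
  ],
)

```text
t: 49.9
eef_pos: [434.6, -7.3, 52.2]
tcp_rot: [3.14, 0.0, 1.369]
ft_force: [-0.3, -0.2, -0.4]
opening: 0.944
grip_force: 0.0
```

Request:
drive_tool(
  rows=[
    [[0,0,0,0,0,0,0],[0,0,0,0,0,0,0],[0,0,0,0,0,0,0],[0,0,0,0,0,0,0],[0,0,0,0,0,0,0]],
  ],
)

```text
t: 50.52
eef_pos: [434.1, -7.3, 51.1]
tcp_rot: [3.142, 0.0, 1.369]
ft_force: [-0.7, 0.3, 0.9]
opening: 0.437
grip_force: 30.0
```

Request:
drive_tool(
  rows=[
    [[0,0,0,0,0,0,0],[0,0,0,0,0,0,0]],
  ],
)

```text
t: 50.78
eef_pos: [434.0, -7.3, 51.1]
tcp_rot: [3.142, 0.0, 1.369]
ft_force: [-0.1, 0.1, -0.0]
opening: 0.434
grip_force: 30.0
```

Request:
drive_tool(
  rows=[
    [[0,0,-0.1,0,0,0,0],[0,0,-0.2,0,0,0,0],[0,0,-0.2,0,0,0,0],[0.13,0.0064,0,0,0,0,0],[0.21,0.0103,0,0,0,0,0]],
  ],
)

```text
t: 51.4
eef_pos: [455.4, 75.4, 176.8]
tcp_rot: [3.14, -0.0, 1.366]
ft_force: [0.8, -0.9, -2.2]
opening: 0.433
grip_force: 30.0
```

Request:
drive_tool(
  rows=[
    [[0.21,0.0103,0,0,0,0,0],[0.21,0.0103,0,0,0,0,0],[0.21,0.0103,0,0,0,0,0],[0.1316,0.0064,0,0,0,0,0],[0,0,0,0,0,0,0]],
  ],
)

```text
t: 52.02
eef_pos: [502.4, 261.5, 175.4]
tcp_rot: [-3.141, 0.0, 1.371]
ft_force: [-0.3, -0.4, -1.7]
opening: 0.437
grip_force: 30.0
```

Request:
drive_tool(
  rows=[
    [[0,0,0.1,0,0,0,0],[0,0,0.2,0,0,0,0],[0,0,0.11,0,0,0,0],[0,0,0,0,0,0,0],[0,0,0,0,0,0,0]],
  ],
)

```text
t: 52.65
eef_pos: [503.0, 259.4, 74.6]
tcp_rot: [3.141, -0.0, 1.368]
ft_force: [0.4, 0.4, -2.2]
opening: 0.435
grip_force: 30.0
```

Request:
drive_tool(
  rows=[
    [[0,0,0.04,0,0,0,0],[0,0,0.01,0,0,0,0],[0,0,0,0,0,0,0],[0,0,0,0,0,0,0]],
  ],
)

```text
t: 53.15
eef_pos: [502.7, 259.8, 61.3]
tcp_rot: [3.141, -0.0, 1.369]
ft_force: [-0.4, -0.5, -1.3]
opening: 0.438
grip_force: 30.0
```

Request:
drive_tool(
  rows=[
    [[0,0,0.02,0,0,0,0],[0,0,0.008,0,0,0,0],[0,0,0,0,0,0,0],[0,0,0,0,0,0,0]],
  ],
)

```text
t: 53.65
eef_pos: [502.6, 259.8, 54.1]
tcp_rot: [-3.142, 0.0, 1.368]
ft_force: [0.4, -0.3, -1.4]
opening: 0.439
grip_force: 30.0
```

Request:
drive_tool(
  rows=[
    [[0,0,0.004,0,0,0,0],[0,0,0,0,0,0,0],[0,0,0,0,0,0,0]],
  ],
)

```text
t: 54.02
eef_pos: [502.7, 259.8, 53.2]
tcp_rot: [3.141, -0.0, 1.368]
ft_force: [-0.7, -0.3, -2.0]
opening: 0.437
grip_force: 30.0
```

Request:
drive_tool(
  rows=[
    [[0,0,0.004,0,0,0,0],[0,0,0,0,0,0,0]],
  ],
)

```text
t: 54.28
eef_pos: [502.7, 259.8, 53.1]
tcp_rot: [3.141, -0.0, 1.369]
ft_force: [-3.0, -1.1, 11.3]
opening: 0.434
grip_force: 30.0
```

Request:
drive_tool(
  rows=[
    [[0,0,0,0,0,0,1],[0,0,0,0,0,0,1],[0,0,0,0,0,0,1],[0,0,-0.1,0,0,0,1],[0,0,-0.2,0,0,0,1]],
  ],
)

```text
t: 54.9
eef_pos: [501.8, 259.4, 126.4]
tcp_rot: [-3.138, 0.002, 1.368]
ft_force: [0.8, -0.4, 0.8]
opening: 0.906
grip_force: 0.0
```

Request:
drive_tool(
  rows=[
    [[0,0,-0.2,0,0,0,1],[0,0,-0.17,0,0,0,1],[-0.0716,0.0136,0,0,0,-0.0067,1],[0,0,0,0,0,0,1],[0,0,0,0,0,0,1]],
  ],
)

```text
t: 55.52
eef_pos: [502.2, 241.8, 219.0]
tcp_rot: [-3.141, 0.0, 1.389]
ft_force: [0.2, 0.2, -0.0]
opening: 1.001
grip_force: 0.0
```

Run:
```python
from h import *
import pickle
o=pickle.load(open('w3.pkl','rb'))
p=shot('wrist');s=env.state();print(np.array(p['pose'])[:3,3].round(1),np.array(o['pose'])[:3,3].round(1),s['eef_pos'],s['tcp_rot'],s['t'])
a=o['color'][:235,215:335];b=p['color'][:235,215:335]
cv2.imwrite('pics/c7.png',cv2.resize(np.hstack([a,b]),None,fx=2.5,fy=2.5,interpolation=cv2.INTER_NEAREST))
```

```text
[514.3 311.  368.9] [514.  310.7 371. ] [502.20117311 241.87147195 218.96728718] [-3.14060180e+00  5.06115391e-04  1.38913487e+00] 55.575
```

View pics/c7.png

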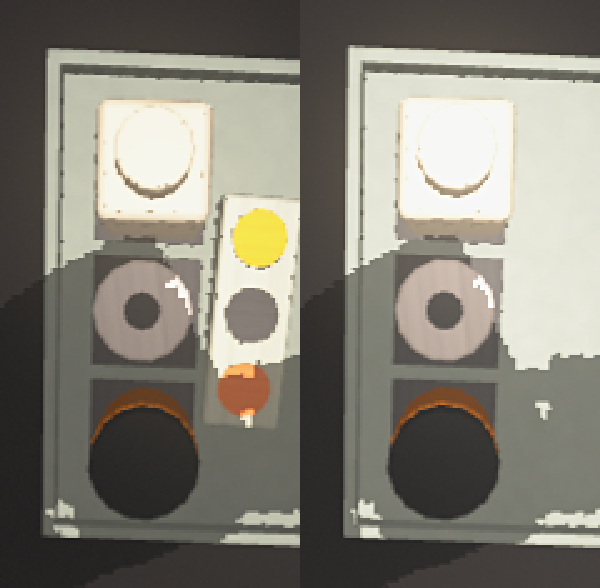

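Side by side, the before and after views match. The bottle is at (455,158), the canister at (444,311) and the jar at (444,462), each within about a pixel of its start position, and all three are upright. I'm handing the job in.

```bash
python3 -c "
from cell import env
print(env.job_done())"
```

```text
the job is handed in; nothing more can be done
None
```

The job is handed in at about 56 s of the 150 s allowed: all three pots went to the sheet, the bar lies on the plate within about 1 mm of the window centre and along the white line, and each pot is back upright in the tray within about 1 mm of where it started.

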